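# Transfer a hanging slide rack over the rail end stops to the drying rail

## Robot

A 7-joint arm with a two-finger parallel gripper is mounted at the origin on a cart in front of the work surface, level with it; the furniture and walls round the work are solid. World frame = base frame: x ahead of the robot, y to its left, z up, the work surface at z = 0. Lengths are in m, angles in rad, forces in N, time in s.
With the tool pointing down it reaches from about 0.425 to 0.875 m from the base axis. Payload 8.4 kg.
Tool frame: the origin (TCP) lies at the very end of the fingers, on their centre line; the grasp point (between the pads) lies 19 mm behind it (r.tcp_to_grasp is the distance from the TCP to the grasp point, in m); z points along the fingers, y is the line along which they close (so a half turn about z gives the same grasp; the last joint's range is limited). The gripper opens to 85 mm and grips with 20 to 120 N. Pads are 22 mm wide; open, the fingers measure 114 mm over their backs; the gripper's body (76 mm by 85 mm) begins 54 mm behind the grasp point. The pads swing forward as they close: fully open they stand 13 mm farther back than shut.
Start: joints at [1.068, 0.333, 0.04, 1.465, -0.013, 1.343, -0.059], TCP at [0.255, -0.598, 0.231] pointing down, gripper open.
Joint ranges: [-2.58, 2.58], [-0.38, 2.09], [-1.3, 1.39], [0.25, 2.4], [-1.5, 4.64], [0.08, 2.09], [-2.65, 2.65]. Speed limits (rad/s): [2.22, 2.22, 2.79, 2.79, 3.14, 3.14, 3.14].

## Interface

Orientations are given as a unit quaternion [w, x, y, z].
In Python, from workcell import state, read_camera, camera_params, order, r gives the robot as it stands.
- The arm moves only by the tool run_rows, called after "Request:" by a JSON object that holds its "op" and its "data", one argument or row to a line. Schema: {"type":"object","properties":{"moves":{"type":"array","items":{"type":"object","properties":{"x":{"type":"number"},"y":{"type":"number"},"z":{"type":"number"},"rx":{"type":"number"},"ry":{"type":"number"},"rz":{"type":"number"}},"additionalProperties":false},"minItems":1,"maxItems":8},"aperture":{"type":"number"},"grip_n":{"type":"number"},"only":{"type":"string"},"quiet":{"type":"boolean"},"lines":{"type":"string"}},"required":["moves"],"additionalProperties":false}. moves is a list of rows, 1 to 8 of them, each an object with the fields x, y, z (the shift in m), rx, ry, rz (a rotation vector in rad); a field left out counts as zero; each row shifts and turns the commanded pose from where the row before left it, along the tool's axes as they then stand; what a row does not reach is not made up. A row lasts 1/12 s, in which the tool goes at most 0.0417 m and 0.125 rad, less where a joint would pass 70% of its speed; a pose out of reach is approached as far as the arm can. aperture is the finger opening in m, set as the call begins (left out keeps the last). The fingers move at their own pace and stop on an object; grip_n is the grip in N (left out, the last holds). Time passes only in rows, so rows that do not move let the fingers close. The tool returns the time, the measured TCP pose, the force, the opening and the grip force at its end. only (a regular expression) keeps the lines of the reply that match it, lines (a string "A,B") keeps lines A to B, and quiet returns only ok. Input that does not fit is refused with a message, and nothing moves.
- state(): the state, without advancing time (a new reading comes with each control period).
- read_camera(name): name is "scene" or "top"; returns (picture, depth): 480x640x3 uint8, red, green, blue; 480x640 float32, m along the optical axis (not along the pixel's ray), 0 where there is no reading.
- camera_params(name): a dict with "K" (3x3 intrinsics, pixels), "rvec" (rotation vector, rad) and "tvec" (3), from world to camera coordinates, as OpenCV has them. Camera axes: x right, y down, z forward; pixel columns grow to the right and rows downward; lengths in m; the calibration is good to about 2 mm. A picture is of the moment at which its call begins. camera_params takes no time and is no camera call.
- order.finish_job(): hands the job in; it is judged then, once.
The state is a dict: "time_s": time; "joint_pos": joint angles; "qd": joint speeds; "effort": joint torques, N m; "eef_pos": TCP position; "ee_rot": TCP orientation; "force": force on the tool from outside, world axes, zero at the start; "wrist_torque": the same for the moment, N m; "grip_width": finger opening in m; "grip_force": force on a finger pad.
Only numpy, scipy, OpenCV 4.12 (cv2) and the standard library are available. Lean on these libraries where they do the work, as an engineer would, in place of code of your own. Each camera call takes 0.05 s, during which the arm holds its last target. There are 200 camera calls.

## Task

Transfer the hanging slide rack from the loading stand's rail to the drying stand's rail: slide it up to the end stop, where the guard strips leave a gap, lift it out over the stop and past the rail's tip, hang it in the wide gap of the other rail and slide it in under the guard strips until it drops fully into the parking notch, then let go and withdraw. Be gentle: never push, lift or press the rack against either stand hard (with more than about 25 N), never drop it, and leave the small tee fitting on the table alone.

Things in the scene. Friction and masses are not known exactly. Their poses are not given: they have to be found in the camera images.
- slide_rack: Loose hanging rack, rigid, about 0.2 kg, hangs level. Origin: underside centre of its crown plate (24 x 26 x 4 mm: x, y, z), which sits on a rail's top edge; x along the rail, z up. Two flared cheeks straddle the 6 mm rail, down to z -17, 10 mm apart inside, nylon-lined. A 14 mm wide strap at y -9 runs down to a wire cage of glass slides, 48 x 72 mm, z -80 to -114.
- rack_grip (a point): Centre of the rack's black grip block, 48 mm above the rack's origin, axes as the rack's; block 32 (x) x 14 (y) x 32 mm (z 32 to 64 over the origin), on a thin neck that rises between the guard strips. Hold it by the 14 mm thickness, fingers closing across the rail.
- loading_stand: Fixed stand on which the rack hangs at first, 16 to 36 mm along x, under the guards. Grey base 160 x 100 x 12 mm, origin under its centre, z up; post at x -62 whose clamp holds a level flat rail along +x on y = 0: 6 mm thick, 20 high, top edge at z 200. The clamp setting s (up to 20 mm either way along x, other each time) is NOT reported: it must be felt or seen.
- loading_stop (a point): Point on the loading rail's top edge where its end stop's inner face stands if s = 0 (x 100; truly s farther along +x). Stop: rigid, the bar turned up 16 mm at the tip, 6 mm long. Rack against it: origin 12 mm short of the face. Over the rail lift the crown 35 to 55 mm (cheeks above the stop, cage below the bar); go 15 mm or more past the tip before moving sideways: the strap hangs beside the bar.
- loading_guard_end (a point): Point of the loading stand, rail-top height, where its guard strips end when s = 0 (x 70; truly + s). Guards: two strips above the rail (z 207 to 211, 16 mm apart inside), from the post's end to here. Under them the crown slides with 3 mm play but cannot be lifted out. From here to the stop is a 30 mm gap: the crown lifts out freely only near the stop.
- drying_stand: Fixed stand of the same build (base, post, 6 mm rail along its +x on y = 0, top edge at z 200, guards at z 207 to 211, 16 mm stop), its tip facing the first one's, with a clamp setting s of its own (up to 18 mm either way along x, not reported) that shifts all its rail's parts. Guards from x -18 to 40, stop's inner face at x 110, outer face (tip) at 116 (each + s).
- drying_gap (a point): Point of the drying stand, rail-top height, at the middle (x 75; truly + s) of the 70 mm gap between its guards' end and its stop, where the rack can be lowered onto the rail; with the crown centred here it clears guards and stop at every s. Bring the rack in from beyond the tip along the rail's line, crown 35 to 55 mm above the top edge.
- drying_notch (a point): Point of the drying stand, rail-top height, over the parking notch's centre when s = 0 (x 14; truly + s). The notch always lies 96 mm inward from the stop's inner face (rack origin 84 mm inward from where it stands against the stop). 5 mm deep, bottom 27 mm long, 45 degree flanks, 37 mm long at the top. The 24 mm crown drops in: rack origin at z 195.
- tee_fitting: Bystander: small blue three-armed tube fitting, 70 x 62 x 11 mm, loose on the table between the two stands. Origin: centre of its underside.

How it is judged:
On the way:
1. the rack has been lifted out of the loading rail, clear over its end stop (crown more than 20 mm above the rail's top edge) (z of slide_rack in the frame of loading_stand above 0.22 m), for 0.1 s.
At the end, for the whole second after the job is handed in: the rack hangs on the drying stand's rail, dropped into the parking notch (crown underside at 192.5 to 197.5 mm over the table, within 5 mm of the rail's line and 22 mm of the notch's nominal place, which covers every clamp setting), upright within 7 degrees, released and at rest (z of slide_rack in the frame of drying_stand between 0.1925 and 0.1975 m and y of slide_rack in the frame of drying_stand between -0.005 and 0.005 m and x of slide_rack in the frame of drying_stand between -0.008 and 0.036 m and angle between slide_rack's own z axis and vertical below 0.12 rad and linear speed of slide_rack below 0.02 m/s); the robot touches nothing.
It fails at once if the rack presses, pushes or pulls on the loading stand or its rail with more than 25 N (contact force between slide_rack and loading_stand above 25 N).
It fails at once if the rack presses, pushes or pulls on the drying stand or its rail with more than 25 N (contact force between slide_rack and drying_stand above 25 N).
It fails at once if the rack is dropped (its crown more than 30 mm below rail height) (height (world z) of slide_rack below 0.17 m).
It fails at once if the tee fitting is moved by more than 10 mm (distance of tee_fitting from where it was at the start of the episode above 0.01 m).
It also fails if it takes over 61 s, if anything falls off the work surface, if the arm or the gripper's body presses on something with over 40 N, if the wrist force passes 120 N, or if a joint passes its speed limit or range.

## Working session

There is one attempt and no reset: what is moved stays moved. The work goes in short steps, Python scripts to look and compute and a tool call to move; the robot and the scene stay as the last step left them, time stands still between calls to the robot, and variables do not carry over. Pictures are saved under pics/ and viewed, at most 10 in all, crops included, and the job is handed in when it is done.

```bash
mkdir -p pics; cat > h.py <<'E'
import numpy as np, cv2
from workcell import state, read_camera, camera_params
def cam(n):
    p=camera_params(n); R=cv2.Rodrigues(np.array(p["rvec"],float))[0]; return np.array(p["K"]),R,np.array(p["tvec"],float).ravel()
def cloud(n,d):
    K,R,t=cam(n); v,u=np.mgrid[:480,:640]; P=np.stack([(u-K[0,2])*d/K[0,0],(v-K[1,2])*d/K[1,1],d],-1)
    return (P-t)@R
def proj(n,X):
    K,R,t=cam(n); p=(np.atleast_2d(X)@R.T+t)@K.T; return p[:,:2]/p[:,2:]
E
python3 - <<'E'
from h import *
for n in("scene","top"):
    im,d=read_camera(n); cv2.imwrite(f"pics/{n}0.png",im[:,:,::-1]); np.savez(f"{n}0.npz",im=im,d=d)
    K,R,t=cam(n); print(n,-R.T@t,R[2],K[0,0])
print(state())
E
```

```text
scene [0.06994467 0.53218491 0.6556804 ] [ 0.55434567 -0.63079709 -0.54295111] 517.8133237598939
top [ 0.48508293 -0.01417956  1.20765439] [ 0.06984946 -0.0106727  -0.99750045] 589.1231517198611
{'time_s': 0.1, 'joint_pos': array([ 1.06781138,  0.33385617,  0.03985865,  1.46615552, -0.01340858,
        1.34326559, -0.05847067]), 'qd': array([-1.33559372e-04, -6.62008480e-04,  2.84372881e-04, -3.59032211e-03,
        2.35317975e-03,  7.89698128e-05,  2.42539384e-04]), 'effort': array([ 3.34409058e-03, -6.60023403e+01,  1.36989478e+00, -4.06476688e+01,
        1.70027447e-02,  8.98384082e-03, -1.93566507e-05]), 'eef_pos': array([ 0.25522306, -0.59737467,  0.23051305]), 'ee_rot': array([-6.85571598e-04,  9.79685994e-01,  2.00536406e-01, -1.82380555e-04]), 'force': array([-0.49190665,  0.06406163,  0.05500823]), 'wrist_torque': array([-0.02163707,  0.00791581, -0.01937402]), 'grip_force': 0.0, 'grip_width': 0.08559359690780836}
```

View pics/scene0.png

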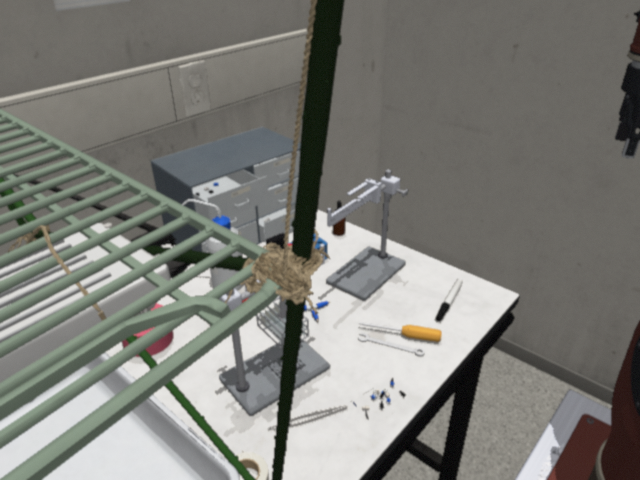

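View pics/top0.png

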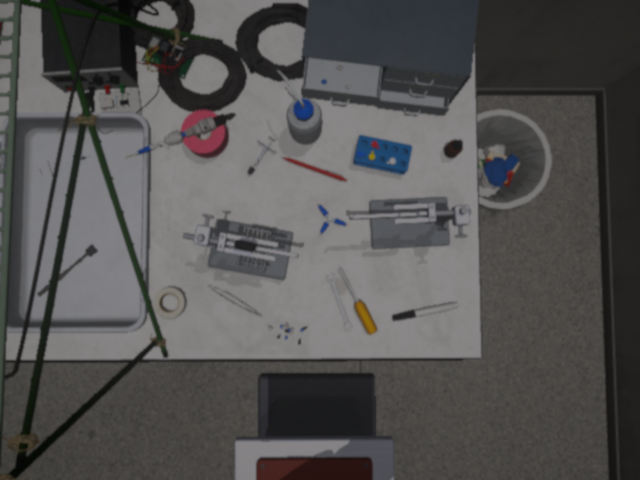

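The top view shows the loading stand at about (250,247), its rail pointing right. The drying stand is at (410,222), its rail pointing left, with the tee at (330,220) between them. Next I'll measure with depth and look closer.

```bash
python3 - <<'E'
from h import *
z=np.load("top0.npz"); im,d=z["im"],z["d"]; P=cloud("top",d)
c=cv2.resize(im[190:290,175:485,::-1],None,fx=2.58,fy=2.58,interpolation=cv2.INTER_CUBIC)
h=P[...,2]; hc=np.clip((h[190:290,175:485])/0.28*255,0,255).astype(np.uint8)
hc=cv2.resize(cv2.applyColorMap(hc,cv2.COLORMAP_JET),None,fx=2.58,fy=2.58,interpolation=cv2.INTER_NEAREST)
cv2.imwrite("pics/top_c.png",np.vstack([c,hc])[:, :800])
# base plates: z 8..16mm
for nm,(u0,u1,v0,v1) in dict(load=(180,310,205,290),dry=(345,480,185,260)).items():
    Q=P[v0:v1,u0:u1].reshape(-1,3); B=Q[abs(Q[:,2]-.012)<.004]
    box=cv2.minAreaRect((B[:,:2]*1000).astype(np.float32)); print(nm,len(B),box)
    T=Q[(Q[:,2]>.19)]; T=T[T[:,2]<.206]
    print(len(T), cv2.minAreaRect((T[:,:2]*1000).astype(np.float32)), np.histogram(Q[:,2],bins=np.arange(.15,.3,.01)))
print(P[300,400],P[230,540],"shelf",P[230,5],P[100,20])
E
```

```text
load 2023 ((510.9648742675781, 155.3096923828125), (204.72113037109375, 153.89266967773438), 79.8543701171875)
532 ((540.6137084960938, 122.5024642944336), (200.08761596679688, 33.77571487426758), 81.73731994628906) (array([  0,   0,  13, 132, 247, 452, 515,   2,   3,   8,  29, 156,   0,
         0]), array([0.15, 0.16, 0.17, 0.18, 0.19, 0.2 , 0.21, 0.22, 0.23, 0.24, 0.25,
       0.26, 0.27, 0.28, 0.29]))
dry 2595 ((586.2465209960938, -200.74510192871094), (271.5625, 110.0322036743164), 87.58502197265625)
659 ((573.402099609375, -169.31600952148438), (53.127716064453125, 210.8115692138672), 0.32413509488105774) (array([  2,   0,  22, 153, 357, 424, 403,   3,   0,   0,   0,   0,   0,
         0]), array([0.15, 0.16, 0.17, 0.18, 0.19, 0.2 , 0.21, 0.22, 0.23, 0.24, 0.25,
       0.26, 0.27, 0.28, 0.29]))
[ 0.42847944 -0.17661645 -0.00096155] [ 0.62203109 -0.73963332 -0.7244862 ] shelf [0.53843078 0.36890844 0.48946369] [0.84397161 0.60573831 0.00452815]
```

View pics/top_c.png

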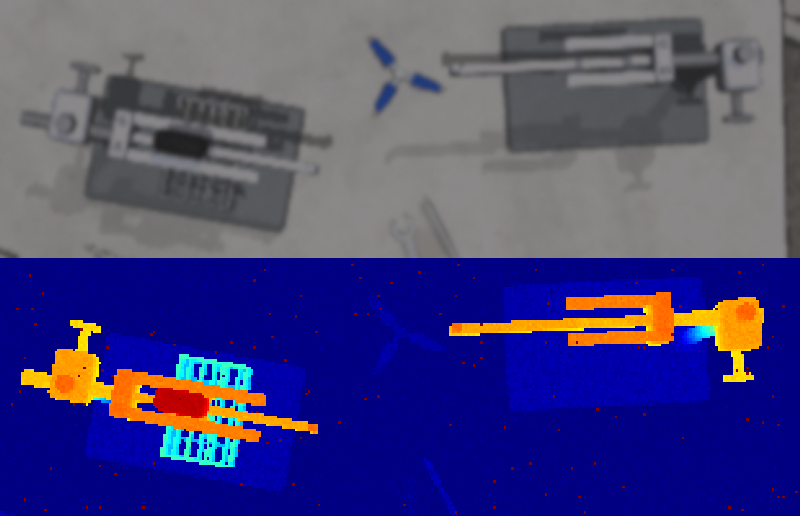

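The enlarged crop and height map resolve both rails, the guards, the grip block and the stops. I'll fit these in world coordinates.

```bash
python3 - <<'E'
from h import *
from workcell import r
print(r.tcp_to_grasp)
z=np.load("top0.npz"); P=cloud("top",z["d"]); h=P[...,2]
def fitdir(M):
    q=P[M][:,:2]; c=np.median(q,0); 
    vx,vy,x0,y0=cv2.fitLine((q*1000).astype(np.float32),cv2.DIST_HUBER,0,.01,.01).ravel(); return np.array([x0,y0]),np.array([vx,vy])
for nm,(u0,u1,v0,v1),s in (("load",(180,310,205,290),-1),("dry",(345,480,185,260),1)):
    W=np.zeros(h.shape,bool); W[v0:v1,u0:u1]=1
    B=cv2.morphologyEx((W&(abs(h-.012)<.005)).astype(np.uint8),cv2.MORPH_OPEN,np.ones((3,3)))>0
    print(nm,"base",cv2.minAreaRect((P[B][:,:2]*1000).astype(np.float32)))
    box=cv2.minAreaRect((P[B][:,:2]*1000).astype(np.float32)); 
    # high parts in approx rail frame
    a=(P[W&(h>.19)&(h<.23)])
    # rail pixels: exposed part: component z .195-.203 near tip end
    if nm=="load": sel=W&(np.arange(640)[None]>279)&(h>.193)&(h<.222)
    else: sel=W&(np.arange(640)[None]<394)&(h>.193)&(h<.222)
    c,dv=fitdir(sel); 
    if dv[1]*s<0: dv=-dv
    n=np.array([-dv[1],dv[0]]); print("rail pt",c,"dir",dv,"yaw",np.degrees(np.arctan2(dv[1],dv[0])),"z",np.median(P[sel][:,2]), sel.sum())
    bc=np.array(box[0]); print("base centre in rail frame",(bc-c)@dv,(bc-c)@n)
    x=(a[:,:2]*1000-bc)@dv; y=(a[:,:2]*1000-bc)@n
    yr=(c-bc)@n
    print("rail y off",yr,"tip x",np.sort(x[abs(y-yr)<5])[-6:])
    for sg in (1,-1):
        g=(sg*(y-yr)>6)&(sg*(y-yr)<16)&(a[:,2]>.205)&(x>-25); print("guard",sg,np.sort(x[g])[[0,1,2,-4,-3,-2,-1]], np.median((y-yr)[g]))
    st=(abs(y-yr)<5)&(x>80); 
    o=np.argsort(x[st]); print("z tip",np.c_[x[st],a[st,2]*1000][o][-14:].round(1).tolist())
    G=W&(h>.255)&(h<.275)
    if G.sum()>20:
        g=P[G]; mb=cv2.minAreaRect((g[:,:2]*1000).astype(np.float32)); gc=np.array(mb[0]); print("grip",mb,np.median(g[:,2]),"in frame",(gc-bc)@dv,(gc-c)@n)
O=(h>.28); q=P[O]; q=q[(q[:,1]<.5)&(q[:,0]>-.2)]
v=np.unique((q/np.array([.1,.1,.1])).round().astype(int),axis=0,return_counts=True)
print([ (a*.1).round(1).tolist()+[int(b)] for a,b in zip(*v) if b>8])
E
```

```text
0.0187
load base ((533.3985595703125, 128.64991760253906), (159.8930206298828, 99.79913330078125), 79.66419219970703)
rail pt [516.82697   40.030663] dir [-0.19634147 -0.98053557] yaw -101.32309 z 0.20041503918208556 66
base centre in rail frame -90.14802266711968 -1.150597250334954
rail y off 1.150597250334954 tip x [103.91254339 104.00493232 104.69976474 105.11274985 105.29204699
 105.436505  ]
guard 1 [-24.92599972 -24.87804161 -24.75491763  67.96685474  68.22769554
  68.64290465  68.81613472] 11.167233572088586
guard -1 [-24.62539748 -24.53383855 -23.87539467  68.31073788  68.74821065
  69.09634093  69.59141322] -12.245256309813996
z tip [[100.4, 216.5], [100.6, 214.2], [101.5, 191.3], [101.6, 215.5], [102.0, 215.3], [102.2, 213.1], [103.2, 214.8], [103.5, 213.6], [103.9, 207.7], [104.0, 217.0], [104.7, 210.4], [105.1, 212.2], [105.3, 201.3], [105.4, 212.1]]
grip ((529.5828857421875, 108.6322021484375), (31.528711318969727, 15.133245468139648), 80.44271087646484) 0.2626426310414148 in frame 20.37725697697624 -0.9616934741690102
dry base ((586.5597534179688, -196.1846923828125), (
[... 815 characters left out ...]

[[0.2, 0.3, 0.5, 11], [0.2, 0.4, 0.4, 42], [0.2, 0.4, 0.5, 200], [0.3, 0.3, 0.3, 250], [0.3, 0.3, 0.4, 331], [0.3, 0.3, 0.5, 341], [0.3, 0.4, 0.4, 377], [0.3, 0.4, 0.5, 689], [0.4, 0.3, 0.4, 308], [0.4, 0.4, 0.4, 557], [0.4, 0.4, 0.5, 736], [0.5, 0.0, 1.2, 1215], [0.5, 0.3, 0.4, 295], [0.5, 0.4, 0.4, 647], [0.5, 0.4, 0.5, 728], [0.6, 0.3, 0.3, 121], [0.6, 0.3, 0.4, 338], [0.6, 0.4, 0.3, 94], [0.6, 0.4, 0.4, 263], [0.6, 0.4, 0.5, 768], [0.7, 0.3, 0.3, 647], [0.7, 0.3, 0.4, 285], [0.7, 0.4, 0.3, 239], [0.7, 0.4, 0.5, 812], [0.8, 0.3, 0.3, 192], [0.8, 0.3, 0.4, 493], [0.8, 0.4, 0.3, 20], [0.8, 0.4, 0.4, 269], [0.8, 0.4, 0.5, 704], [0.9, 0.3, 0.3, 318], [0.9, 0.3, 0.4, 82], [0.9, 0.4, 0.4, 89]]
```

Fits: loading s is about −1 mm and drying s about +16 mm. The yaws are −100.3° for the loading rail and 92.8° for the drying rail, and the grip is at (0.5296, 0.1086). First I lift and turn.

```bash
cat >> h.py <<'E'
from scipy.spatial.transform import Rotation as Ro
def S():
    s=state(); q=s["ee_rot"]; return s, Ro.from_quat([q[1],q[2],q[3],q[0]])
def frame(nm,x,y=0):
    c,a=((np.array([.5334,.12865]),-100.34) if nm=="load" else (np.array([.58656,-.19618]),92.8)); a=np.radians(a)
    return c+x*np.array([np.cos(a),np.sin(a)])+y*np.array([-np.sin(a),np.cos(a)])
def to(X,yaw,show=True):
    s,R=S(); T=Ro.from_matrix(np.array([[np.cos(yaw),np.sin(yaw),0],[np.sin(yaw),-np.cos(yaw),0],[0,0,-1]]))
    print("tool d mm",(R.inv().apply(np.array(X)-s["eef_pos"])*1000).round(1),"rot",(R.inv()*T).as_rotvec().round(4),"t",round(s["time_s"],2))
E
```

Request:
{"op": "run_rows", "data": {
  "moves": [
    {"z":-0.015, "rz":-0.1233},
    {"z":-0.015, "rz":-0.1233},
    {"z":-0.015, "rz":-0.1233},
    {"z":-0.015, "rz":-0.1233},
    {"z":-0.015, "rz":-0.1233},
    {"z":-0.015, "rz":-0.1233},
    {"z":-0.015, "rz":-0.1233},
    {"z":-0.015, "rz":-0.1233}
  ],
  "aperture": 0.085
}}

```text
time_s: 0.77
eef_pos: [0.2552, -0.5975, 0.3516]
ee_rot: [-0.0, 0.766, 0.643, 0.0]
force: [0.3, 0.7, 0.1]
grip_width: 0.0847
grip_force: 0.0
```

```bash
python3 -c "
from h import *; to([.5296,.1086,.33],np.radians(79.66))"
```

```text
tool d mm [743.  147.5  22. ] rot [-0.0006 -0.0008  0.0058] t 0.77
```

Request:
{"op": "run_rows", "data": {
  "moves": [
    {"x":0.037, "y":0.0074},
    {"x":0.037, "y":0.0074},
    {"x":0.037, "y":0.0074},
    {"x":0.037, "y":0.0074},
    {"x":0.037, "y":0.0074},
    {"x":0.037, "y":0.0074},
    {"x":0.037, "y":0.0074},
    {"x":0.037, "y":0.0074}
  ]
}}

```text
time_s: 1.43
eef_pos: [0.3669, -0.3152, 0.3511]
ee_rot: [-0.0, 0.768, 0.64, -0.0]
force: [0.7, 0.1, 0.1]
grip_width: 0.0853
grip_force: 0.0
```

Request:
{"op": "run_rows", "data": {
  "moves": [
    {"x":0.037, "y":0.0074},
    {"x":0.037, "y":0.0074},
    {"x":0.037, "y":0.0074},
    {"x":0.037, "y":0.0074},
    {"x":0.037, "y":0.0074},
    {"x":0.037, "y":0.0074},
    {"x":0.037, "y":0.0074},
    {"x":0.037, "y":0.0074}
  ]
}}

```text
time_s: 2.1
eef_pos: [0.4783, -0.0348, 0.3513]
ee_rot: [0.0, 0.768, 0.64, -0.0]
force: [1.6, -0.3, -0.4]
grip_width: 0.0847
grip_force: 0.0
```

```bash
python3 -c "
from h import *; to([.5296,.1086,.33],np.radians(79.66))"
```

```text
tool d mm [150.3  24.7  21.2] rot [ 0.      0.0003 -0.0003] t 2.1
```

Request:
{"op": "run_rows", "data": {
  "moves": [
    {"x":0.03, "y":0.005},
    {"x":0.03, "y":0.005},
    {"x":0.03, "y":0.005},
    {"x":0.03, "y":0.005},
    {"x":0.02, "y":0.003, "z":0.01},
    {"x":0.01, "y":0.0015, "z":0.01},
    {},
    {}
  ]
}}

```text
time_s: 2.77
eef_pos: [0.5288, 0.1064, 0.3307]
ee_rot: [-0.001, 0.768, 0.641, -0.001]
force: [-0.1, -0.4, 0.7]
grip_width: 0.085
grip_force: 0.0
```

```bash
python3 - <<'E'
from h import *; to([.5296,.1086,.229],np.radians(79.66))
im,d=read_camera("top"); np.savez("top1.npz",im=im,d=d)
cv2.imwrite("pics/t1.png",cv2.resize(im[190:300,175:335,::-1],None,fx=4,fy=4))
E
```

```text
tool d mm [  2.3   0.6 101.7] rot [-0.0018  0.0004  0.0009] t 2.77
```

View pics/t1.png

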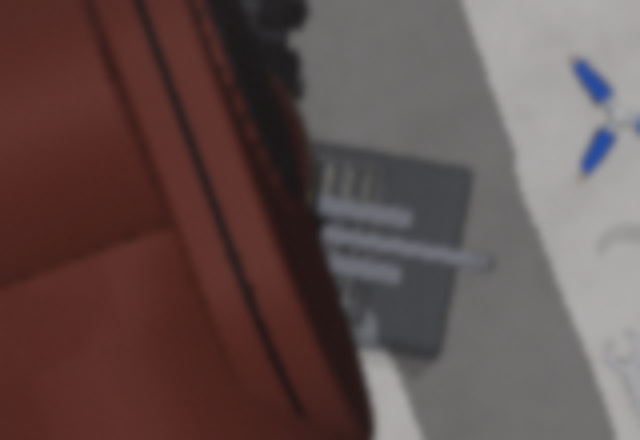

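The arm hides the grip from above, but the rail is unchanged. The finger margin is about 35 mm per side, so I go down, then close gently.

Request:
{"op": "run_rows", "data": {
  "moves": [
    {"x":0.001, "y":0.0003, "z":0.016},
    {"x":0.001, "y":0.0003, "z":0.016},
    {"z":0.016},
    {"z":0.016},
    {"z":0.015},
    {"z":0.013},
    {"z":0.01},
    {}
  ]
}}

```text
time_s: 3.48
eef_pos: [0.5295, 0.1072, 0.2278]
ee_rot: [-0.0, 0.768, 0.64, -0.001]
force: [0.3, 0.2, -0.1]
grip_width: 0.0851
grip_force: 0.0
```

Request:
{"op": "run_rows", "data": {
  "moves": [
    {},
    {},
    {},
    {},
    {},
    {}
  ],
  "aperture": 0.018,
  "grip_n": 20
}}

```text
time_s: 3.98
eef_pos: [0.5303, 0.1085, 0.2296]
ee_rot: [0.0, 0.768, 0.64, 0.0]
force: [0.6, -0.2, -0.4]
grip_width: 0.0182
grip_force: 0.0
```

```bash
python3 -c "
from h import *; to([.5296,.1086,.229],np.radians(79.66))"
```

```text
tool d mm [-0.  -0.7  0.6] rot [ 0.0004 -0.0001 -0.0001] t 3.98
```

Request:
{"op": "run_rows", "data": {
  "moves": [
    {},
    {},
    {},
    {}
  ],
  "aperture": 0.01,
  "grip_n": 20
}}

```text
time_s: 4.32
eef_pos: [0.5301, 0.1086, 0.2295]
ee_rot: [-0.0, 0.768, 0.641, -0.0]
force: [-1.9, -0.0, 3.3]
grip_width: 0.0135
grip_force: 21.4
```

Request:
{"op": "run_rows", "data": {
  "moves": [
    {},
    {},
    {}
  ],
  "aperture": 0.008,
  "grip_n": 45
}}

```text
time_s: 4.57
eef_pos: [0.5301, 0.1086, 0.2296]
ee_rot: [-0.0, 0.768, 0.64, 0.0]
force: [-3.7, 0.1, 5.3]
grip_width: 0.0136
grip_force: 46.6
```

```bash
python3 -c "
from h import *; print(state()['wrist_torque']); to([.5296,.1086,.229],np.radians(79.66))"
```

```text
[ 0.07574965  0.80922558 -0.01713214]
tool d mm [-0.1 -0.5  0.6] rot [ 0.     -0.0001 -0.    ] t 4.57
```

Request:
{"op": "run_rows", "data": {
  "moves": [
    {"y":-0.0007, "z":-0.0008},
    {},
    {}
  ]
}}

```text
time_s: 4.82
eef_pos: [0.5294, 0.1083, 0.2297]
ee_rot: [-0.0, 0.768, 0.64, -0.0]
force: [0.9, 0.3, -2.2]
grip_width: 0.0136
grip_force: 45.5
```

```bash
python3 -c "
from h import *; print(state()['wrist_torque']); to([.5296,.1086,.229],np.radians(79.66))"
```

```text
[0.00136657 0.00594817 0.04734854]
tool d mm [0.3 0.1 0.7] rot [-0.0004  0.0002 -0.0004] t 4.82
```

The rack weighs freely at about 2 N and the lateral force is near zero. Sliding along the rail (tool −x).

Request:
{"op": "run_rows", "data": {
  "moves": [
    {"z":-0.0006},
    {"x":-0.003},
    {"x":-0.006},
    {"x":-0.007},
    {"x":-0.006},
    {"x":-0.003},
    {},
    {}
  ]
}}

```text
time_s: 5.48
eef_pos: [0.525, 0.0836, 0.2308]
ee_rot: [0.0, 0.768, 0.64, 0.0]
force: [-0.4, 0.2, -1.8]
grip_width: 0.0133
grip_force: 45.6
```

```bash
python3 -c "
from h import *; print(state()['wrist_torque']); to([*frame('load',.0843),.229],np.radians(79.66))"
```

```text
[-0.00229701  0.02676388  0.02082962]
tool d mm [-38.5   0.2   1.8] rot [ 0.0002  0.     -0.0009] t 5.48
```

Request:
{"op": "run_rows", "data": {
  "moves": [
    {"x":-0.004},
    {"x":-0.007},
    {"x":-0.008},
    {"x":-0.007},
    {"x":-0.005},
    {"x":-0.003},
    {},
    {}
  ]
}}

```text
time_s: 6.15
eef_pos: [0.5189, 0.0504, 0.2308]
ee_rot: [0.0, 0.768, 0.64, 0.0]
force: [0.2, 0.2, -1.5]
grip_width: 0.0137
grip_force: 45.5
```

```bash
python3 -c "
from h import *; print(state()['wrist_torque']); to([*frame('load',.0843),.229],np.radians(79.66))"
```

```text
[-0.04995465 -0.0136505  -0.03499808]
tool d mm [-4.7  0.2  1.8] rot [ 0.0002 -0.0001 -0.0005] t 6.15
```

Request:
{"op": "run_rows", "data": {
  "moves": [
    {"x":-0.002},
    {"x":-0.0025},
    {"x":-0.001},
    {"x":-0.0005},
    {}
  ]
}}

```text
time_s: 6.57
eef_pos: [0.5178, 0.0445, 0.2307]
ee_rot: [-0.0, 0.768, 0.64, -0.0]
force: [-0.3, -0.5, -2.0]
grip_width: 0.0135
grip_force: 45.5
```

Request:
{"op": "run_rows", "data": {
  "moves": [
    {"x":-0.0005},
    {"x":-0.0005},
    {}
  ]
}}

```text
time_s: 6.82
eef_pos: [0.5176, 0.0435, 0.2307]
ee_rot: [-0.0, 0.768, 0.64, -0.0]
force: [0.5, 1.1, -1.8]
grip_width: 0.014
grip_force: 45.5
```

```bash
python3 -c "
from h import *; print(state()['wrist_torque']); to([*frame('load',.0843),.229],np.radians(79.66))"
```

```text
[ 0.057767    0.01637661 -0.00816254]
tool d mm [2.3 0.2 1.7] rot [-0.      0.     -0.0001] t 6.82
```

Probably just touching the stop (y force rose to 1.1 N) at x≈86.6 mm, which agrees with the camera. I'll back off 2.3 mm to mid-gap and lift.

Request:
{"op": "run_rows", "data": {
  "moves": [
    {"x":-0.0005},
    {"x":0.002},
    {"x":0.0008},
    {"z":-0.002},
    {"z":-0.003},
    {"z":-0.003},
    {}
  ]
}}

```text
time_s: 7.4
eef_pos: [0.5184, 0.0459, 0.2396]
ee_rot: [0.0, 0.768, 0.64, 0.0]
force: [-0.6, -0.2, -1.8]
grip_width: 0.0134
grip_force: 45.6
```

```bash
python3 -c "
from h import *; print(state()['wrist_torque']); to([*frame('load',.0843),.275],np.radians(79.66))"
```

```text
[-0.03679039  0.02204778 -0.01256866]
tool d mm [ -0.2  -0.1 -35.4] rot [ 0.001  -0.0002 -0.0002] t 7.4
```

Request:
{"op": "run_rows", "data": {
  "moves": [
    {"z":-0.004},
    {"z":-0.007},
    {"z":-0.008},
    {"z":-0.008},
    {"z":-0.006},
    {"z":-0.002},
    {},
    {}
  ]
}}

```text
time_s: 8.07
eef_pos: [0.518, 0.0458, 0.2737]
ee_rot: [0.0, 0.768, 0.64, -0.0]
force: [-0.8, -0.8, -1.6]
grip_width: 0.0134
grip_force: 45.6
```

Request:
{"op": "run_rows", "data": {
  "moves": [
    {"x":-0.004},
    {"x":-0.008},
    {"x":-0.012},
    {"x":-0.014},
    {"x":-0.013},
    {"x":-0.01},
    {"x":-0.005},
    {}
  ]
}}

```text
time_s: 8.73
eef_pos: [0.5059, -0.0207, 0.2735]
ee_rot: [-0.0, 0.769, 0.64, -0.0]
force: [0.4, -0.9, -2.0]
grip_width: 0.0132
grip_force: 45.5
```

```bash
python3 -c "
from h import *; print(state()['wrist_torque']); to([*frame('load',.15),.275],np.radians(79.66)); to([*frame('dry',.175),.275],np.radians(92.8))"
```

```text
[ 0.04262148 -0.03057293  0.01696725]
tool d mm [ 1.8  0.2 -1.5] rot [-0.0004  0.0004 -0.0024] t 8.73
tool d mm [12.4 71.  -1.5] rot [-0.0005  0.0004 -0.2317] t 8.73
```

Request:
{"op": "run_rows", "data": {
  "moves": [
    {"x":0.001, "y":0.006},
    {"x":0.002, "y":0.011},
    {"x":0.002, "y":0.013},
    {"x":0.0025, "y":0.014},
    {"x":0.0025, "y":0.013},
    {"x":0.0014, "y":0.009},
    {"x":0.001, "y":0.005},
    {}
  ]
}}

```text
time_s: 9.4
eef_pos: [0.579, -0.019, 0.2733]
ee_rot: [-0.001, 0.768, 0.641, 0.0]
force: [-0.4, 0.9, -2.6]
grip_width: 0.0134
grip_force: 45.5
```

Request:
{"op": "run_rows", "data": {
  "moves": [
    {"rz":-0.03},
    {"rz":-0.05},
    {"rz":-0.06},
    {"rz":-0.05},
    {"rz":-0.04},
    {},
    {}
  ]
}}

```text
time_s: 9.98
eef_pos: [0.5779, -0.0195, 0.2739]
ee_rot: [0.0, 0.69, 0.724, -0.0]
force: [0.8, 0.1, -1.6]
grip_width: 0.0135
grip_force: 45.5
```

```bash
python3 - <<'E'
from h import *
to([*frame('dry',.175),.275],np.radians(92.8))
im,d=read_camera("top"); P=cloud("top",d); h=P[...,2]; np.savez("top2.npz",im=im,d=d)
cv2.imwrite("pics/t2.png",cv2.resize(im[160:300,280:480,::-1],None,fx=4,fy=4))
E
```

```text
tool d mm [-1.9 -0.  -1.1] rot [ 0.      0.0002 -0.0006] t 9.98
```

View pics/t2.png

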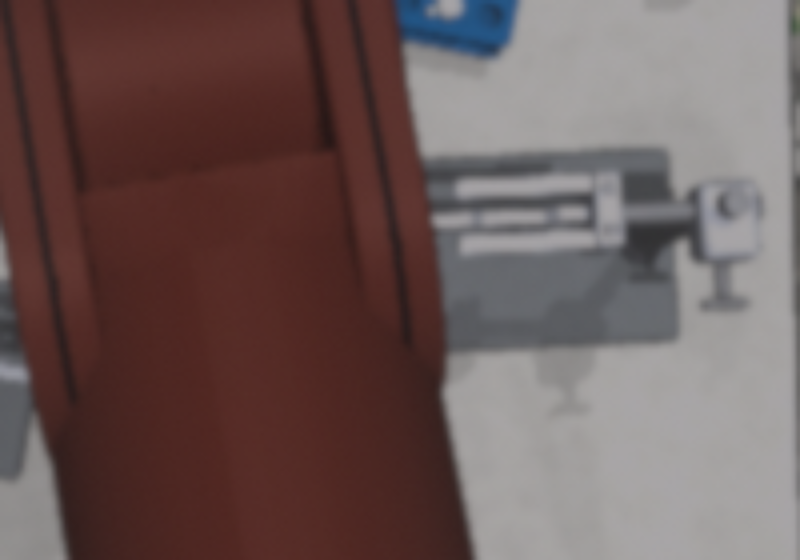

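The arm hides the tip, but the pose is aligned (residual 0.0 mm lateral). I move in along the rail line to x = 91 mm.

Request:
{"op": "run_rows", "data": {
  "moves": [
    {"x":-0.006},
    {"x":-0.012},
    {"x":-0.016},
    {"x":-0.016},
    {"x":-0.016},
    {"x":-0.012},
    {"x":-0.006},
    {"x":-0.002}
  ]
}}

```text
time_s: 10.7
eef_pos: [0.5824, -0.1074, 0.2735]
ee_rot: [-0.0, 0.69, 0.723, -0.0]
force: [-0.2, 0.4, -1.9]
grip_width: 0.0136
grip_force: 45.5
```

Request:
{"op": "run_rows", "data": {
  "moves": [
    {},
    {}
  ]
}}

```text
time_s: 10.87
eef_pos: [0.5826, -0.1046, 0.2738]
ee_rot: [-0.0, 0.689, 0.725, 0.0]
force: [-0.8, 0.2, -2.4]
grip_width: 0.0133
grip_force: 45.5
```

```bash
python3 -c "
from h import *; print(state()['wrist_torque']); to([*frame('dry',.091),.230],np.radians(92.8))"
```

```text
[ 0.04598545  0.00729485 -0.09667524]
tool d mm [-0.7 -0.5 43.8] rot [ 0.0001 -0.0005  0.0014] t 10.87
```

Request:
{"op": "run_rows", "data": {
  "moves": [
    {"y":-0.0003, "z":0.004},
    {"z":0.006},
    {"z":0.006},
    {"z":0.005},
    {"z":0.003},
    {"z":0.002},
    {}
  ]
}}

```text
time_s: 11.45
eef_pos: [0.582, -0.1055, 0.2471]
ee_rot: [-0.0, 0.689, 0.724, -0.0]
force: [-0.6, 0.2, -1.3]
grip_width: 0.0136
grip_force: 45.5
```

Request:
{"op": "run_rows", "data": {
  "moves": [
    {"z":0.002},
    {"z":0.002},
    {"z":0.002},
    {}
  ]
}}

```text
time_s: 11.78
eef_pos: [0.5821, -0.1055, 0.2413]
ee_rot: [-0.0, 0.689, 0.724, -0.0]
force: [-0.9, -0.2, -1.7]
grip_width: 0.0135
grip_force: 45.5
```

```bash
python3 -c "
from h import *; print(state()['wrist_torque']); to([*frame('dry',.091),.230],np.radians(92.8))"
```

```text
[-0.04504407  0.05925266  0.02263198]
tool d mm [ 0.2  0.1 11.3] rot [-0.0004 -0.0002  0.0005] t 11.78
```

Request:
{"op": "run_rows", "data": {
  "moves": [
    {"z":0.002},
    {"z":0.002},
    {"z":0.002},
    {"z":0.002},
    {"z":0.001},
    {},
    {}
  ]
}}

```text
time_s: 12.37
eef_pos: [0.5822, -0.1055, 0.2327]
ee_rot: [-0.0, 0.689, 0.724, -0.0]
force: [-0.3, -0.6, -1.7]
grip_width: 0.0131
grip_force: 45.6
```

```bash
python3 -c "
from h import *; print(state()['wrist_torque']); to([*frame('dry',.030),.231],np.radians(92.8))"
```

```text
[-0.00523288  0.0113939   0.04150878]
tool d mm [-60.8  -0.1   1.7] rot [-0.0001 -0.0001  0.0005] t 12.37
```

Request:
{"op": "run_rows", "data": {
  "moves": [
    {"z":0.001},
    {"z":0.0008},
    {"x":-0.003},
    {"x":-0.006},
    {"x":-0.007},
    {"x":-0.007},
    {"x":-0.003},
    {}
  ]
}}

```text
time_s: 13.03
eef_pos: [0.5834, -0.1332, 0.2307]
ee_rot: [-0.0, 0.69, 0.724, -0.0]
force: [-0.2, 1.0, -2.0]
grip_width: 0.0137
grip_force: 45.5
```

```bash
python3 -c "
from h import *; print(state()['wrist_torque']); to([*frame('dry',.030),.231],np.radians(92.8))"
```

```text
[0.03634608 0.08092901 0.04483113]
tool d mm [-33.    0.1  -0.2] rot [-0.0003  0.0002 -0.0016] t 13.03
```

Request:
{"op": "run_rows", "data": {
  "moves": [
    {"x":-0.003},
    {"x":-0.005},
    {"x":-0.006},
    {"x":-0.006},
    {"x":-0.006},
    {"x":-0.004},
    {"x":-0.002},
    {}
  ]
}}

```text
time_s: 13.7
eef_pos: [0.585, -0.1642, 0.2308]
ee_rot: [-0.0, 0.69, 0.724, -0.0]
force: [-0.1, 1.2, -1.4]
grip_width: 0.0137
grip_force: 45.5
```

Request:
{"op": "run_rows", "data": {
  "moves": [
    {"x":-0.0005},
    {}
  ]
}}

```text
time_s: 13.87
eef_pos: [0.5852, -0.1636, 0.2309]
ee_rot: [-0.0, 0.689, 0.725, 0.0]
force: [0.9, 0.5, -1.3]
grip_width: 0.0132
grip_force: 45.5
```

```bash
python3 -c "
from h import *; print(state()['wrist_torque']); to([*frame('dry',.030),.2295],np.radians(92.8))"
```

```text
[ 0.05664127  0.00883769 -0.02451426]
tool d mm [-2.6 -0.2  1.4] rot [ 0.     -0.0002  0.001 ] t 13.87
```

Request:
{"op": "run_rows", "data": {
  "moves": [
    {"x":-0.0015},
    {"x":-0.001},
    {"z":0.001},
    {"z":0.001},
    {"z":0.001},
    {}
  ]
}}

```text
time_s: 14.37
eef_pos: [0.5851, -0.1664, 0.2276]
ee_rot: [-0.0, 0.689, 0.724, -0.0]
force: [-0.1, -0.2, -0.5]
grip_width: 0.0138
grip_force: 45.5
```

```bash
python3 -c "
from h import *; print(state()['wrist_torque']); to([*frame('dry',.030),.2247],np.radians(92.8))"
```

```text
[-0.00395051  0.0654653   0.03017288]
tool d mm [ 0.1 -0.   2.9] rot [-0.0004 -0.0002  0.0006] t 14.37
```

Request:
{"op": "run_rows", "data": {
  "moves": [
    {"z":0.0007},
    {"z":0.0005},
    {}
  ]
}}

```text
time_s: 14.62
eef_pos: [0.5852, -0.1664, 0.2266]
ee_rot: [-0.0, 0.689, 0.724, -0.0]
force: [0.6, 0.5, -1.6]
grip_width: 0.0135
grip_force: 45.5
```

Request:
{"op": "run_rows", "data": {
  "moves": [
    {"z":0.0005},
    {"z":0.0005},
    {}
  ]
}}

```text
time_s: 14.87
eef_pos: [0.5852, -0.1665, 0.2256]
ee_rot: [-0.0, 0.689, 0.724, -0.0]
force: [0.4, 0.1, -1.9]
grip_width: 0.0132
grip_force: 45.5
```

```bash
python3 -c "
from h import *; print(state()['wrist_torque']); to([*frame('dry',.030),.2247],np.radians(92.8))"
```

```text
[0.02165586 0.03368461 0.00608393]
tool d mm [ 0.2 -0.1  0.9] rot [-0.0001 -0.      0.0005] t 14.87
```

The rack is going into the notch freely, with full weight still on the gripper. I'll lower the last bit until it rests.

Request:
{"op": "run_rows", "data": {
  "moves": [
    {"z":0.0005},
    {"z":0.0004},
    {}
  ]
}}

```text
time_s: 15.12
eef_pos: [0.5852, -0.1664, 0.2247]
ee_rot: [-0.0, 0.689, 0.724, -0.0]
force: [-0.2, 0.2, -1.7]
grip_width: 0.0134
grip_force: 45.5
```

Request:
{"op": "run_rows", "data": {
  "moves": [
    {"z":0.0003},
    {"z":0.0002},
    {}
  ]
}}

```text
time_s: 15.37
eef_pos: [0.5853, -0.1665, 0.2246]
ee_rot: [0.0, 0.689, 0.724, 0.0]
force: [-0.8, -0.4, 2.3]
grip_width: 0.0133
grip_force: 46.0
```

Contact comes at z = 0.2246, exactly 5 mm below rail level, so it is seated. I release and withdraw.

Request:
{"op": "run_rows", "data": {
  "moves": [
    {},
    {},
    {},
    {}
  ],
  "aperture": 0.06
}}

```text
time_s: 15.7
eef_pos: [0.5853, -0.1665, 0.2243]
ee_rot: [0.0, 0.689, 0.724, 0.0]
force: [-0.2, -0.9, 0.1]
grip_width: 0.0594
grip_force: 0.0
```

Request:
{"op": "run_rows", "data": {
  "moves": [
    {"z":-0.01},
    {"z":-0.015},
    {"z":-0.02},
    {"z":-0.025},
    {"z":-0.025},
    {"z":-0.025},
    {"z":-0.01},
    {}
  ]
}}

```text
time_s: 16.37
eef_pos: [0.5862, -0.1663, 0.3576]
ee_rot: [0.002, 0.689, 0.724, 0.001]
force: [-0.1, 0.4, 0.5]
grip_width: 0.0601
grip_force: 0.0
```

Request:
{"op": "run_rows", "data": {
  "moves": [
    {"x":0.03},
    {"x":0.04},
    {"x":0.04},
    {"x":0.04},
    {"x":0.04},
    {"x":0.03},
    {"x":0.02},
    {}
  ]
}}

```text
time_s: 17.03
eef_pos: [0.5719, 0.0792, 0.3534]
ee_rot: [-0.001, 0.687, 0.727, 0.0]
force: [0.1, 0.1, 0.1]
grip_width: 0.0601
grip_force: 0.0
```

```bash
python3 - <<'E'
from h import *
im,d=read_camera("top"); P=cloud("top",d); h=P[...,2]
W=np.zeros(h.shape,bool); W[185:260,345:480]=1; g=P[W&(h>.245)&(h<.275)]
if len(g): 
    c=np.array(cv2.minAreaRect((g[:,:2]*1000).astype(np.float32))[0]); print("grip",c,frame('dry',.03)*1000,np.median(g[:,2]))
a=im[160:300,340:480,::-1]; s,_=read_camera("scene")
cv2.imwrite("pics/t3.png",np.hstack([cv2.resize(a,(400,400)),cv2.resize(s[150:310,310:470,::-1],(400,400))]))
E
```

```text
grip [ 585.94415283 -166.09611511] [ 585.09450691 -166.21581588] 0.257970813094629
```

View pics/t3.png

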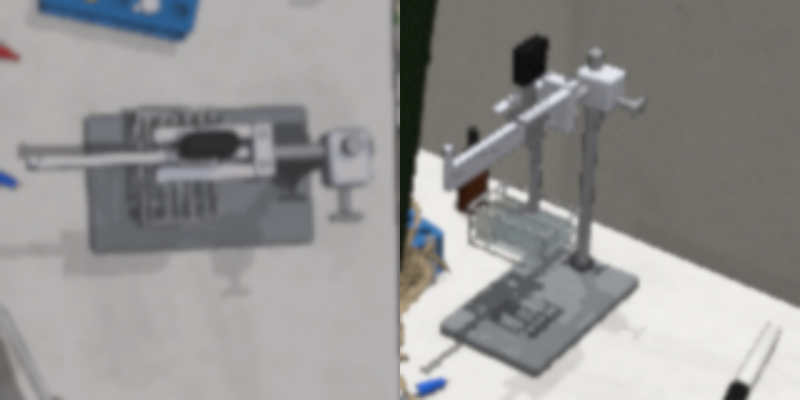

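The rack hangs level in the notch: the grip block is at about (209,145) in the left panel, and its top is about 5 mm lower than before. The gripper is clear, so I'm handing in.

```bash
python3 -c "
from workcell import order; print(order.finish_job())"
```

```text
the job is handed in; nothing more can be done
None
```

The rack was moved to the drying stand, seated in the parking notch, released, and the job handed in at about 17 s; contact forces stayed within about 6 N in the readings, the tee was not approached, and no verdict came back.

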